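# Lock the counting scale's transport screw

### The job

The counting scale is going away for calibration, so lock its weighing mechanism: take the flat screwdriver from the wooden tool block, feel its blade fully into the slot of the big transport screw in the middle of the pan carrier and turn the screw clockwise until it comes to its stop, pressing only lightly and not forcing it, because the load cell is right below. Then put the screwdriver back in the hole it came from, upright and fully down, let go, and leave the scale's pan, the nut driver, the stock bin and the tape roll where they are.

Things in the scene. Friction and masses are not known exactly. Their poses are not given: they have to be found in the camera images.
- screwdriver: flat screwdriver, 145 mm long, 0.09-0.18 kg, upright in one of the block's two holes. Origin: middle of the blade's tip; z up to the handle. Blade 12 mm wide (x), 2 mm thick (y), parallel faces, 16 mm long; shaft 8 mm thick; black square handle 26 x 26 mm, flats square to x and y, from z = 75 to 145 mm, resting on the block's top. Which hole, and its yaw, vary
- tool_block: fixed wooden block, 70 (x) by 200 (y) by 85 (z) mm, with two round holes of 20 mm, 80 mm deep, in its top at y = +50 and -50 mm. Origin: centre of its underside. A driver fully down has its handle on the block's top and its tip 10 mm above the bench
- scale: counting scale without pan, fixed: white housing 320 (x) by 300 (y) mm, deck 63 mm up; sloping console on its -x side up to about 95 mm; over the deck a cast aluminium X-shaped pan carrier (top at 82 mm; rubber studs at the arm ends up to 91 mm) with a round hub of 76 mm. Origin: centre of the underside; x points away from the console
- screw_top (a point): centre of the top of the transport screw's head, 92 mm up, at x = 45 mm in the scale's frame; axes as the scale's. Steel head in the hub's middle, 24 mm across, 10 mm high, slot right across it 3.6 mm wide, 6 mm deep, edges broken 0.4 mm. The slot's direction is not measured: at the start within 1.1 rad of the scale's x axis, either side; it turns with the screw. Its height stays
- lock_screw (a joint): how far the transport screw has been turned clockwise seen from above, rad: starts between 0 and 0.3, hard stop at 1.2 (locked). It tells how far the screw has turned, not which way its slot points. Stiff to turn (about 0.07 N m) and stays where it is left
- nut_driver: bystander: nut driver with a slim round grey handle 23 mm across, 143 mm long, standing in the other hole of the tool block. Origin at the lower end, z up
- pan: bystander: the scale's flat stainless pan, 290 by 230 by 14 mm, lying on the bench. Origin: centre of its underside
- stock_bin: bystander: blue open-fronted stock bin with bolts, 160 by 102 by 75 mm. Origin: centre of its underside
- tape_roll: bystander: roll of brown tape lying flat, 104 mm across, 48 mm high. Origin: centre of its underside

How it is judged:
By the outcome, as a careful person would: the job done as asked, in the order asked, and still so for the second after the job is handed in, with the robot touching nothing.
It also fails if it takes over 64 s, if anything falls off the work surface, if the arm or the gripper's body presses on something with over 40 N, if the wrist force passes 120 N, or if a joint passes its speed limit or range.

### The arm

A 7-joint arm with a two-finger parallel gripper is mounted at the origin on the work surface. World frame = base frame: x ahead of the robot, y to its left, z up, the work surface at z = 0. Lengths are in m, angles in rad, forces in N, time in s.
With the tool pointing down it reaches from about 0.4 to 0.9 m from the base axis. Payload 5.5 kg.
Tool frame: the origin (TCP) lies between the finger pads; the fingertips stand 17 mm ahead of it and the grasp point (between the pads) lies 2 mm behind it; z points along the fingers, y is the line along which they close (so a half turn about z gives the same grasp; the last joint's range is limited). The gripper opens to 92 mm and grips with 3 to 60 N. Pads are 19 mm wide; open, the fingers measure 130 mm over their backs; the gripper's body (75 mm by 190 mm) begins 47 mm behind the grasp point.
Start: joints at [1.365, 0.501, -0.427, 1.55, 0.221, 1.138, -0.21], TCP at [0.294, -0.58, 0.244] pointing down, gripper open.
Joint ranges: [-2.88, 2.88], [-0.31, 2.03], [-1.54, 1.56], [0.2, 2.42], [-1.41, 4.55], [0.19, 2.02], [-2.57, 2.57]. Speed limits (rad/s): [2.57, 2.57, 3.14, 3.14, 3.14, 3.14, 3.14].

### API

Orientations are given as a unit quaternion [x, y, z, w].
In Python, from station import arm, get_image, job, nets gives the robot as it stands.
- The arm moves only by the tool move_arm, never from a script. Its argument "increments" is a list of rows, each a list of 7 numbers: the shift along the tool's x, y, z in m, then the turn, a rotation vector about the tool's x, y, z in rad, then the closure, from 0 (fully open) to 1 (shut). In form: [[dx, dy, dz, ax, ay, az, grip], ...]. A call has exactly 8 rows; each row is the pose to reach, as a shift and turn from the pose commanded when the call began, along the tool's axes at that moment; what a row does not reach only later rows make up. A row lasts 1/12 s, in which the tool goes at most 41.7 mm and 7.16 degrees, less where a joint would pass 70% of its speed; a pose out of reach is approached as far as the arm can. A call with a gripper value outside its range is refused whole. The fingers move at their own pace and stop on an object; "newtons" is the grip in N (left out, the last holds). Time passes only in rows, so rows that repeat a pose let the fingers close, or fill a call up. It gives the time, the measured TCP pose, the force, the opening and the grip force at its end, in the units of the state.
- arm.state(): the state, without advancing time (a new reading comes with each control period).
- get_image(name): name is "side" or "top" or "wrist"; returns a dict with "pixels" (480x640x3 uint8, red, green, blue), "depth" (480x640 float32, m along the optical axis (not along the pixel's ray), 0 where there is no reading), "mtx" (3x3 intrinsics, pixels), "world_to_cam" (4x4, takes a point from world to camera coordinates); the wrist camera has in their place "tool_from_camera" (4x4, takes a point from camera to tool coordinates, whose origin is the TCP and whose axes are the flange's). Camera axes: x right, y up, looking along -z (the intrinsics and any distortion apply to the point x, -y, -z); pixel columns grow to the right and rows downward; lengths in m; the calibration is good to about 2 mm. A picture is of the moment at which its call begins: read the wrist's pose just before it.
- job.job_done(): hands the job in; it is judged then, once.
Trained networks look in the newest picture that a camera, given by its name, has taken for a name from the list of things; names that differ only in an ending like _2 or _b are one class to them, and where a whole thing is asked for, a point or a joint stands for the part that bears it (a point fixed in the world has none). Each returns a list of dicts, best first, with "conf" (0 to 1); they miss things now and then, are a little off and sometimes report something else, mostly with a low value. They report only what shows in the picture. A call takes as long as a camera call.
- nets.search_frame(camera, target): "extent" ([left, top, width, height] in pixels, round what is visible of it).
- nets.place_of(camera, target): "point" ([column, row] in pixels: a listed point, or the origin of a listed thing).
The state is a dict: "clock": time; "joint_pos": joint angles; "joint_vel": joint speeds; "effort": joint torques, N m; "tcp_pos": TCP position; "orientation": TCP orientation; "contact_force": force on the tool from outside, world axes, zero at the start; "torque": the same for the moment, N m; "opening": finger opening in m; "gripper_force": force on a finger pad.
Only numpy, scipy, OpenCV 4.12 (cv2) and the standard library are available. Lean on these libraries where they do the work, as an engineer would, in place of code of your own. Each camera call takes 0.05 s, during which the arm holds its last target. There are 200 camera calls.

## Working session

There is one attempt and no reset: what is moved stays moved. The work goes in short steps, Python scripts to look and compute and a tool call to move; the robot and the scene stay as the last step left them, time stands still between calls to the robot, and variables do not carry over. Pictures are saved under pics/ and viewed, at most 10 in all, crops included, and the job is handed in when it is done.

Besides the shell and the picture viewer there is one more tool, called after "Emit:" as name(argument=value, ...) on one line, values as JSON. move_arm: Moves the arm, as the interface text tells. Its arguments: {"type":"object","properties":{"increments":{"type":"array"},"newtons":{"type":"number"}},"required":["increments"]}

```bash
mkdir -p pics; cat > h.py <<'E'
import numpy as np, cv2
from scipy.spatial.transform import Rotation as R
from station import arm,get_image,job,nets
def c2w(im,st=None):
    if "world_to_cam" in im: return np.linalg.inv(np.array(im["world_to_cam"]))
    T=np.eye(4);T[:3,:3]=R.from_quat(st["orientation"]).as_matrix();T[:3,3]=st["tcp_pos"]
    return T@np.array(im["tool_from_camera"])
def ray(im,uv,st=None):
    K=np.array(im["mtx"]);T=c2w(im,st)
    d=np.array([(uv[0]-K[0,2])/K[0,0],-(uv[1]-K[1,2])/K[1,1],-1])
    return T[:3,3],T[:3,:3]@d
def atz(im,uv,z,st=None):
    o,d=ray(im,uv,st); return o+d*(z-o[2])/d[2]
def cloud(im,st=None):
    D=im["depth"];h,w=D.shape;u,v=np.meshgrid(np.arange(w),np.arange(h));K=np.array(im["mtx"]);T=c2w(im,st)
    P=np.stack([(u-K[0,2])/K[0,0]*D,-(v-K[1,2])/K[1,1]*D,-D],-1)
    W=P@T[:3,:3].T+T[:3,3]; W[D==0]=np.nan; return W
def save(n,a): cv2.imwrite("pics/"+n,cv2.cvtColor(np.ascontiguousarray(a),cv2.COLOR_RGB2BGR))
E
python3 - <<'E'
from h import *
np.set_printoptions(precision=4,suppress=True)
st=arm.state();print(st)
for c in("top","side"):
    im=get_image(c);save(c+"0.png",im["pixels"]);W=cloud(im)
    print(c,im["mtx"])
    for t in("screwdriver","tool_block","screw_top","nut_driver","scale"):
        for f in(nets.place_of,nets.search_frame):
            r=f(c,t)[:2]
            for x in r:
                k=x.get("point",x.get("extent")); print(t,np.round(k),round(x["conf"],2),W[int(np.clip(k[1],0,479)),int(np.clip(k[0],0,639))] if len(k)==2 else "")
E
```

```text
{'clock': 0.0, 'joint_pos': array([ 1.3652,  0.5018, -0.4268,  1.5514,  0.2208,  1.1383, -0.2103]), 'joint_vel': array([ 0.0007,  0.0002, -0.0019,  0.0017,  0.0009, -0.0002,  0.0002]), 'effort': array([  0.0004, -56.659 ,  -5.8161, -27.9108,  -0.0686,   0.031 ,
         0.0002]), 'tcp_pos': array([ 0.2933, -0.5793,  0.2427]), 'orientation': array([ 0.9726,  0.2323, -0.0002, -0.0009]), 'contact_force': array([-0.2594, -0.0969, -0.3056]), 'torque': array([ 0.0027,  0.0403, -0.0217]), 'gripper_force': 0.0, 'opening': 0.09185633314213332}
top [[506.1633   0.     315.7756]
 [  0.     506.1633 243.4061]
 [  0.       0.       1.    ]]
screwdriver [219. 252.] 0.58 [0.5119 0.284  0.087 ]
screwdriver [205. 243.  17.  10.] 0.52 
tool_block [234. 251.] 0.92 [0.5171 0.2309 0.0934]
tool_block [171. 304.] 0.52 [ 0.3403  0.4748 -0.0046]
tool_block [202. 231.  59.  36.] 0.83 
screw_top [331. 234.] 0.75 [ 0.5684 -0.1057  0.093 ]
screw_top [285. 198. 100. 102.] 0.67 
nut_driver [252. 248.] 0.62 [0.5288 0.1703 0.081 ]
nut_driver [330. 250.] 0.36 [ 0.5202 -0.1019  0.0654]
nut_driver [239. 237.   8.   7.] 0.61 
scale [332. 249.] 0.98 [ 0.5199 -0.1054  0.0666]
scale [285. 202.  98.  98.] 0.72 
side [[450.0588   0.     317.4714]
 [  0.     450.0588 235.8513]
 [  0.       0.       1.    ]]
screwdriver [208. 274.  16.  35.] 0.68 
tool_block [238. 316.] 0.65 [0.4945 0.2664 0.0466]
tool_block [190. 262.  85.  91.] 0.79 
tool_block [208. 274.  12.  31.] 0.67 
screw_top [336. 218.] 0.83 [ 0.572  -0.1181  0.0922]
screw_top [268. 194. 162. 107.] 0.87 
screw_top [190. 261.  87.  90.] 0.34 
nut_driver [242. 249.  14.  34.] 0.71 
scale [346. 253.] 0.84 [ 0.4634 -0.0449  0.0752]
scale [268. 198. 156. 104.] 0.58
```

View pics/top0.png

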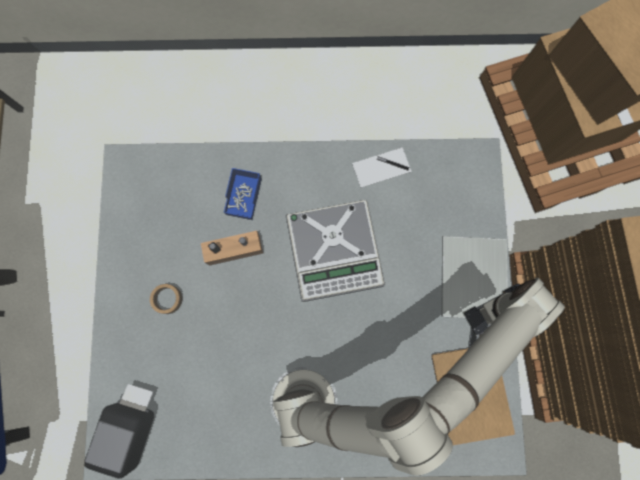

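View pics/side0.png

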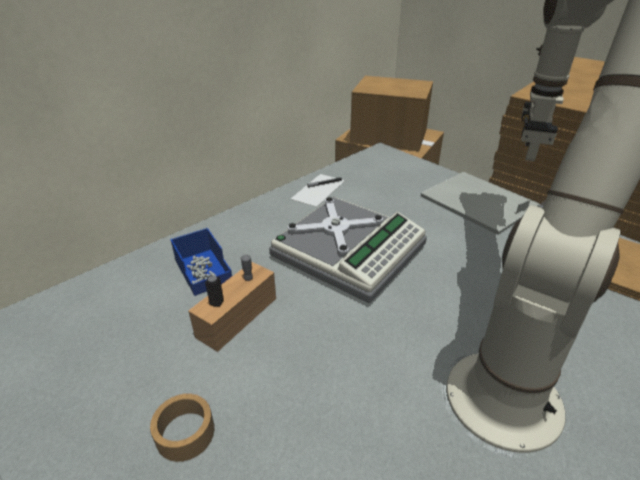

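```bash
python3 - <<'E'
from h import *
np.set_printoptions(precision=4,suppress=True)
im=get_image("top");W=cloud(im)
a=W[225:275,190:275].reshape(-1,3);z=a[:,2]
for lo,hi in((0.07,0.1),(0.14,0.18)):
    m=(z>lo)&(z<hi);p=a[m];print(lo,len(p),p.mean(0),cv2.minAreaRect(p[:,:2].astype(np.float32)))
p=a[(z>.14)&(z<.18)]
for s in (p[:,1]>.24,p[:,1]<.21):
    if s.any(): print(p[s].mean(0),s.sum(),np.ptp(p[s],axis=0))
st=arm.state();T=np.linalg.inv(c2w(im))
print(np.array(nets.__dir__())[:0],atz(im,(331,234),.092),atz(im,(332,249),0))
print(get_image("wrist")["tool_from_camera"])
E
```

```text
0.07 1044 [0.5306 0.2435 0.0844] ((0.5324678421020508, 0.24718999862670898), (0.07306396216154099, 0.20187148451805115), 11.692841529846191)
0.14 98 [0.5285 0.2584 0.1511] ((0.5327556133270264, 0.24882374703884125), (0.02804822102189064, 0.12453897297382355), 14.246427536010742)
[0.5205 0.2941 0.1528] 62 [0.0292 0.0286 0.0226]
[0.5422 0.1969 0.1481] 36 [0.0223 0.0179 0.0173]
[] [ 0.5686 -0.1057  0.092 ] [ 0.5309 -0.1107  0.    ]
[[ 0.0005  0.9636  0.2674  0.072 ]
 [ 1.     -0.0006  0.0001 -0.0008]
 [ 0.0002  0.2674 -0.9636 -0.1416]
 [ 0.      0.      0.      1.    ]]
```

Top view: black screwdriver handle at (214,247), nut driver at (243,241), screw at (332,235), and the side view agrees. I'll go to the screw first for a slot look on the way.

Emit:
move_arm(increments=[[0.03,-0.019,0,0,0,0,0],[0.06,-0.038,0,0,0,0,0],[0.09,-0.057,0,0,0,0,0],[0.12,-0.076,0,0,0,0,0],[0.15,-0.095,0,0,0,0,0],[0.18,-0.114,0,0,0,0,0],[0.21,-0.133,0,0,0,0,0],[0.24,-0.152,0,0,0,0,0]])

```text
clock: 1.87
tcp_pos: [0.4398, -0.3343, 0.2441]
orientation: [0.973, 0.232, 0.0, 0.0]
contact_force: [0.4, -0.1, -1.2]
opening: 0.0918
gripper_force: 0.0
```

Emit:
move_arm(increments=[[0.03,-0.02,0,0,0,0,0],[0.06,-0.04,0,0,0,0,0],[0.09,-0.06,0,0,0,0,0],[0.12,-0.08,0,0,0,0,0],[0.15,-0.1,0,0,0,0,0],[0.18,-0.12,0,0,0,0,0],[0.21,-0.14,0,0,0,0,0],[0.21,-0.14,0,0,0,0,0]])

```text
clock: 2.53
tcp_pos: [0.5666, -0.1063, 0.2448]
orientation: [0.971, 0.238, 0.003, -0.002]
contact_force: [0.3, 2.5, 1.2]
opening: 0.092
gripper_force: 0.0
```

```bash
python3 - <<'E'
from h import *
np.set_printoptions(precision=4,suppress=True)
st=arm.state();print(st["clock"],st["tcp_pos"],st["orientation"],st["joint_pos"])
im=get_image("wrist");save("w1.png",im["pixels"])
np.savez("w1.npz",pixels=im["pixels"],depth=im["depth"],mtx=im["mtx"],tfc=im["tool_from_camera"],p=st["tcp_pos"],q=st["orientation"])
for r in nets.place_of("wrist","screw_top")+nets.search_frame("wrist","lock_screw")[:2]: print(r, atz(im,r["point"],.092,st) if "point" in r else "")
for r in nets.place_of("wrist","scale"): print(r, atz(im,r["point"],0,st))
E
```

```text
2.5333 [ 0.5666 -0.1063  0.2448] [ 0.9714  0.2376  0.0026 -0.002 ] [ 0.6379  0.401  -0.6321  1.737   0.2579  1.0851 -1.1679]
{'point': [321.5, 233.7], 'conf': 0.91} [ 0.5666 -0.1085  0.092 ]
{'extent': [309.3, 214.1, 26.8, 31.8], 'conf': 0.66} 
{'point': [310.3, 250.5], 'conf': 0.86} [ 0.5239 -0.1175  0.    ]
```

View pics/w1.png

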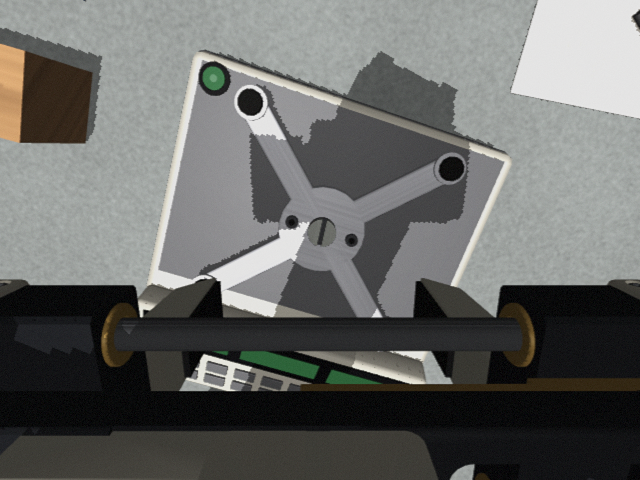

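The wrist view shows the screw at about (321,232), with its slot nearly vertical in the image. I'll measure the slot angle and head for the driver.

```bash
python3 - <<'E'
from h import *
np.set_printoptions(precision=4,suppress=True)
z=np.load("w1.npz");im={"mtx":z["mtx"],"tool_from_camera":z["tfc"],"depth":z["depth"]};st={"tcp_pos":z["p"],"orientation":z["q"]}
g=cv2.cvtColor(z["pixels"],cv2.COLOR_RGB2GRAY)
print(g[215:250,305:338][::2])
c=g[212:252,302:342];save("c1.png",cv2.resize(z["pixels"][200:264,290:354],(512,512),interpolation=cv2.INTER_CUBIC))
W=cloud(im,st);b=W.reshape(-1,3)
m=(b[:,2]>.06)&(b[:,2]<.068);print(cv2.minAreaRect(b[m][:,:2].astype(np.float32)))
E
```

```text
[[132 136 138 135 137 138 140 145 139 141 143 142 146 141 143 141 141 141
  141 137 140 139 139 142 138 139 137 138 140 140 142 142 144]
 [133 134 130 130 130 135 131 133 139 142 138 133 114  90  62  56  55  55
   56  59  96 125 136 144 140 140 141 139 139 137 134 137 139]
 [138 141 139 136 135 137 134 129  91  56  37  40  52  49  58  62  67  56
   42  40  39  42  34  44  75 119 134 136 140 139 138 138 139]
 [133 135 148 158 147 136  95  48  46  63  99 107 113 116 115 113 111  66
   45  45  42  51 102 103  71  52  65 120 140 135 141 138 137]
 [225 184 218 232 157  59  52  92 108 108 107 106 110 114 110 108  83  54
   41  42  45  77 101 108 112 114  89  58  72 125 136 135 135]
 [228 229 231 164  73  90 109 109 106 109 109 107 111 112 112 113  70  43
   45  39  47 100 106 108 113 109 111 112  79  74 118 130 130]
 [229 230 178 102  99 108 107 106 112 106 107 108 109 113 107  87  56  42
   41  46  70  99 110 109 108 109 108 109 107  84 117 132 133]
 [229 172 125 109 110 109 105 110 104 109 111 109 109 110 105  65  42  39
   43  45  97 107 110 110 108 109 110 110 111 111  96 125 138]
 [17
[... 771 characters left out ...]
8 106 107 109 107 107 111 124 138 137 137 135]
 [129 132 131 130 130 131 128 112 116 114 111 111  69  43  37  40  46  92
  109 105 105 105 104 107 105 108 103 124 136 129 133 134 133]
 [132 134 134 134 133 131 130 131 128 106  99 108 124 128 129  97  94 101
  106 109 107 113 110  93 124 138 138 141 137 137 137 138 133]
 [131 132 131 133 134 134 135 133 134 136 137 133 132 133 130 131 132 136
  132 136 133 132 132 138 136 135 133 137 140 144 139 141 141]
 [133 131 132 128 131 131 129 127 133 131 133 137 135 135 133 134 135 133
  134 136 137 133 133 131 136 133 140 136 133 132 131 134 136]]
((0.5128906965255737, -0.0591190904378891), (0.3089221119880676, 0.403475284576416), 10.087630271911621)
```

View pics/c1.png

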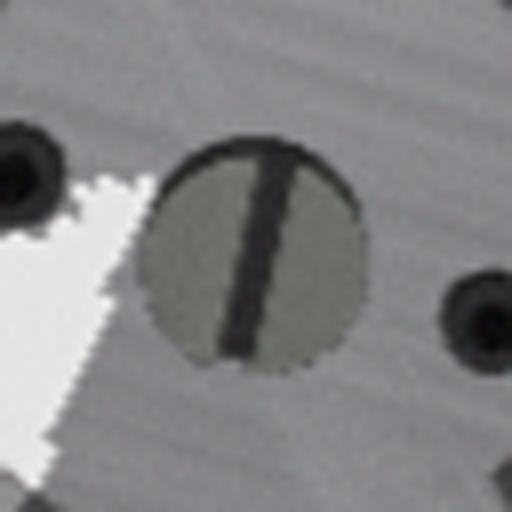

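Emit:
move_arm(increments=[[0.013,-0.035,0,0,0,0,0],[0.026,-0.07,0,0,0,0,0],[0.039,-0.105,0,0,0,0,0],[0.052,-0.14,0,0,0,0,0],[0.065,-0.175,0,0,0,0,0],[0.078,-0.21,0,0,0,0,0],[0.091,-0.245,0,0,0,0,0],[0.104,-0.28,0,0,0,0,0]])

```text
clock: 3.4
tcp_pos: [0.5297, 0.1797, 0.2438]
orientation: [0.973, 0.23, 0.0, 0.001]
contact_force: [0.2, -0.0, -0.0]
opening: 0.0919
gripper_force: 0.0
```

Emit:
move_arm(increments=[[0.013,-0.035,0,0,0,0,0],[0.026,-0.065,0,0,0,0,0],[0.037,-0.085,0,0,0,0,0],[0.04,-0.096,0,0,0,0,0],[0.04,-0.096,0,0,0,0,0],[0.04,-0.096,0,0,0,0,0],[0.04,-0.096,0,0,0,0,0],[0.04,-0.096,0,0,0,0,0]])

```text
clock: 4.07
tcp_pos: [0.5228, 0.2815, 0.2435]
orientation: [0.973, 0.23, -0.0, 0.001]
contact_force: [0.2, -0.1, -0.3]
opening: 0.0919
gripper_force: 0.0
```

```bash
python3 - <<'E'
from h import *
np.set_printoptions(precision=4,suppress=True)
z=np.load("w1.npz");i1={"mtx":z["mtx"],"tool_from_camera":z["tfc"],"depth":z["depth"]};s1={"tcp_pos":z["p"],"orientation":z["q"]}
a,b=[atz(i1,p,.092,s1) for p in((290+274/8,220),(290+237/8,200+355/8))];print("slot yaw",np.arctan2(*(a-b)[[1,0]]),"ctr",atz(i1,(290+254/8,200+259/8),.092,s1))
st=arm.state();print(st["clock"],st["tcp_pos"],st["orientation"],st["joint_pos"])
im=get_image("wrist");save("w2.png",im["pixels"]);W=cloud(im,st)
g=cv2.cvtColor(im["pixels"],cv2.COLOR_RGB2GRAY)
for t in("screwdriver","nut_driver","tool_block"):
    for r in nets.search_frame("wrist",t)[:2]: print(t,r)
m=(W[...,2]>.149)&(W[...,2]<.162)&(abs(W[...,0]-.5205)<.04)&(abs(W[...,1]-.294)<.04)
n,l,s,c=cv2.connectedComponentsWithStats(m.astype(np.uint8));print(s[:5])
k=1+np.argmax(s[1:,4]);p=W[l==k];print(p.mean(0),p[:,2].max(),cv2.minAreaRect(p[:,:2].astype(np.float32)))
m=(W[...,2]>.08)&(W[...,2]<.09);p=W[m];print(len(p),cv2.minAreaRect(p[:,:2].astype(np.float32)))
E
```

```text
slot yaw 0.3007692300426209 ctr [ 0.5677 -0.1082  0.092 ]
4.0667 [0.5228 0.2815 0.2435] [ 0.9731  0.2304 -0.0001  0.0008] [ 0.0096  0.4617 -0.7278  1.69    0.337   1.1201 -1.9213]
screwdriver {'extent': [276.8, 210.9, 43.9, 52.5], 'conf': 0.91}
nut_driver {'extent': [403.4, 238.6, 49.2, 44.4], 'conf': 0.64}
tool_block {'extent': [238.2, 163.8, 244.7, 125.8], 'conf': 0.62}
[[     0      0    640    480 305828]
 [   278    224     41     39   1372]]
[0.5236 0.2974 0.155 ] 0.1587563793381218 ((0.5223223567008972, 0.2970171868801117), (0.026177911087870598, 0.02593540959060192), 32.70941162109375)
14688 ((0.5325779914855957, 0.24782627820968628), (0.07056011259555817, 0.2005528062582016), 12.089679718017578)
```

View pics/w2.png

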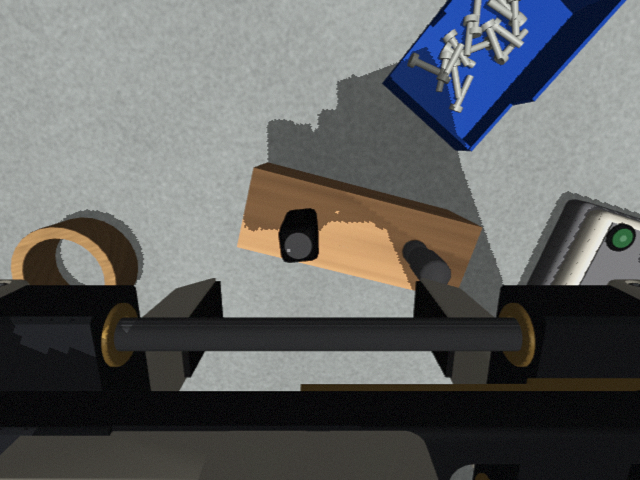

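The wrist view shows the handle at about (298,236). Its measured centre (0.522, 0.297) matches the hole position computed from the block. I'll rotate slightly, descend and grip.

Emit:
move_arm(increments=[[0.003,-0.007,0.0,0,0,-0.04,0],[0.006,-0.014,0.0,0,0,-0.08,0],[0.006,-0.014,0.02,0,0,-0.08,0],[0.006,-0.014,0.045,0,0,-0.08,0],[0.006,-0.014,0.07,0,0,-0.08,0],[0.006,-0.014,0.095,0,0,-0.08,0],[0.006,-0.014,0.115,0,0,-0.08,0],[0.006,-0.014,0.12,0,0,-0.08,0]], newtons=40)

```text
clock: 4.93
tcp_pos: [0.5185, 0.2994, 0.1202]
orientation: [0.962, 0.273, -0.003, 0.0]
contact_force: [-1.0, -0.7, -1.0]
opening: 0.0918
gripper_force: 0.0
```

Emit:
move_arm(increments=[[0,0,0,0,0,0,0.3],[0,0,0,0,0,0,0.6],[0,0,0,0,0,0,1],[0,0,0,0,0,0,1],[0,0,0,0,0,0,1],[0,0,0,0,0,0,1],[0,0,0,0,0,0,1],[0,0,0,0,0,0,1]], newtons=40)

```text
clock: 5.6
tcp_pos: [0.521, 0.2996, 0.1241]
orientation: [0.963, 0.271, 0.0, 0.0]
contact_force: [0.3, -0.4, 0.3]
opening: 0.0433
gripper_force: 0.0
```

Emit:
move_arm(increments=[[0,0.003,0,0,0,0,1],[0,0.003,0,0,0,0,1],[0,0.003,0,0,0,0,1],[0,0.003,0,0,0,0,1],[0,0.003,0,0,0,0,1],[0,0.003,0,0,0,0,1],[0,0.003,0,0,0,0,1],[0,0.003,0,0,0,0,1]])

```text
clock: 6.27
tcp_pos: [0.5223, 0.2971, 0.1237]
orientation: [0.963, 0.271, -0.0, 0.0]
contact_force: [0.7, -0.6, -0.7]
opening: 0.0256
gripper_force: 39.9
```

Emit:
move_arm(increments=[[0,0,-0.01,0,0,0,1],[0,0,-0.025,0,0,0,1],[0,0,-0.045,0,0,0,1],[0,0,-0.065,0,0,0,1],[0,0,-0.085,0,0,0,1],[0,0,-0.105,0,0,0,1],[0,0,-0.125,0,0,0,1],[0,0,-0.13,0,0,0,1]])

```text
clock: 6.93
tcp_pos: [0.5232, 0.2989, 0.2577]
orientation: [0.962, 0.271, 0.003, -0.001]
contact_force: [0.5, 1.8, -1.9]
opening: 0.0261
gripper_force: 39.9
```

```bash
python3 - <<'E'
from h import *
np.set_printoptions(precision=4,suppress=True)
st=arm.state();print(st["clock"],st["tcp_pos"],st["orientation"],st["joint_pos"])
im=get_image("wrist")
Ti=np.linalg.inv(im["tool_from_camera"]);K=im["mtx"]
for z in(.08,.0975,.1137):
    c=Ti@[0,0,z,1];print(z,K[0,0]*c[0]/-c[2]+K[0,2],K[1,1]*-c[1]/-c[2]+K[1,2])
x=im["pixels"][160:320,220:420];save("w3.png",cv2.resize(x,(800,600)[:1]+(640,),interpolation=cv2.INTER_CUBIC)[:600])
E
```

```text
6.9333 [0.5232 0.2989 0.2577] [ 0.9625  0.2714  0.0026 -0.0008] [-0.0008  0.4665 -0.7539  1.6573  0.3447  1.1498 -1.8637]
0.08 318.9603006081093 258.2661317756599
0.0975 318.88431586605367 250.46506529334675
0.1137 318.82258678019474 244.12757319098017
```

View pics/w3.png

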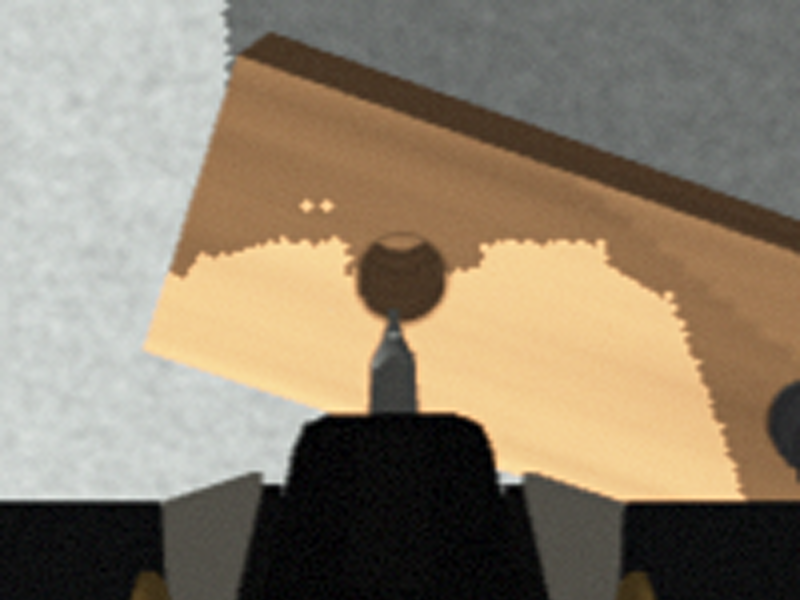

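Seen from the wrist, the blade tip at about (318,237) is edge-on. So the blade's width lies along tool x, and I'll insert at yaw 0.30+π to leave joint 7 enough range.

Emit:
move_arm(increments=[[-0.017,0.036,0,0,0,-0.12,1],[-0.034,0.072,0,0,0,-0.24,1],[-0.051,0.108,0,0,0,-0.36,1],[-0.068,0.144,0,0,0,-0.48,1],[-0.085,0.18,0,0,0,-0.6,1],[-0.102,0.216,0,0,0,-0.72,1],[-0.119,0.252,0,0,0,-0.84,1],[-0.136,0.288,0,0,0,-0.96,1]])

```text
clock: 7.65
tcp_pos: [0.5556, -0.0204, 0.2527]
orientation: [0.727, 0.686, -0.0, -0.001]
contact_force: [0.5, 0.3, -1.7]
opening: 0.0259
gripper_force: 39.9
```

Emit:
move_arm(increments=[[0,0,0,0,0,-0.12,1],[0,0,0,0,0,-0.24,1],[0,0,0,0,0,-0.36,1],[0,0,0,0,0,-0.48,1],[0,0,0,0,0,-0.6,1],[0,0,0,0,0,-0.72,1],[0,0,0,0,0,-0.84,1],[0,0,0,0,0,-0.96,1]])

```text
clock: 8.32
tcp_pos: [0.5557, -0.0187, 0.2526]
orientation: [0.328, 0.945, -0.0, -0.001]
contact_force: [-0.2, 0.4, -2.2]
opening: 0.0259
gripper_force: 39.9
```

```bash
cat > s.py <<'E'
from h import *
import sys
np.set_printoptions(precision=4,suppress=True)
st=arm.state();Rm=R.from_quat(st["orientation"]).as_matrix()
print(st["clock"],st["tcp_pos"],"yaw",np.arctan2(Rm[1,0],Rm[0,0]),"z",Rm[:,2],st["joint_pos"],st["contact_force"])
if len(sys.argv)>1:
    t=np.array([float(v) for v in sys.argv[1:4]]);print("shift",Rm.T@(t-st["tcp_pos"]))
E
python3 s.py .5677 -.1082 .2577
```

```text
8.3167 [ 0.5557 -0.0187  0.2526] yaw 2.4726276359514316 z [-0.0017  0.0004 -1.    ] [ 0.8357  0.5364 -1.1408  1.7649  0.5236  1.1879  0.4436] [-0.2435  0.4009 -2.1793]
shift [-0.0649 -0.0628 -0.0052]
```

Emit:
move_arm(increments=[[-0.014,-0.0085,0,0,0,-0.12,1],[-0.028,-0.017,0,0,0,-0.24,1],[-0.042,-0.0255,0.004,0,0,-0.36,1],[-0.056,-0.034,0.01,0,0,-0.48,1],[-0.07,-0.042,0.017,0,0,-0.6,1],[-0.076,-0.046,0.023,0,0,-0.72,1],[-0.076,-0.046,0.029,0,0,-0.84,1],[-0.076,-0.046,0.029,0,0,-0.96,1]])

```text
clock: 8.98
tcp_pos: [0.5858, -0.1031, 0.2219]
orientation: [-0.144, 0.99, 0.001, -0.002]
contact_force: [-1.7, 0.5, -2.4]
opening: 0.0258
gripper_force: 39.9
```

Emit:
move_arm(increments=[[0,0,0,0,0,-0.01,1],[0,0,0,0,0,-0.01,1],[0,0,0,0,0,-0.01,1],[0,0,0,0,0,-0.01,1],[0,0,0,0,0,-0.01,1],[0,0,0,0,0,-0.01,1],[0,0,0,0,0,-0.01,1],[0,0,0,0,0,-0.01,1]])

```text
clock: 9.65
tcp_pos: [0.5872, -0.1021, 0.2249]
orientation: [-0.147, 0.989, -0.0, 0.0]
contact_force: [0.1, 0.3, -2.6]
opening: 0.0257
gripper_force: 39.9
```

```bash
python3 s.py .5677 -.1082 .22; python3 - <<'E'
from h import *
np.set_printoptions(precision=4,suppress=True)
st=arm.state();im=get_image("wrist")
np.savez("w4.npz",pixels=im["pixels"],depth=im["depth"],mtx=im["mtx"],tfc=im["tool_from_camera"],p=st["tcp_pos"],q=st["orientation"])
for r in nets.place_of("wrist","screw_top"): print(r, atz(im,r["point"],.092,st))
save("w4.png",cv2.resize(im["pixels"][180:280,270:370],(600,600),interpolation=cv2.INTER_CUBIC))
E
```

```text
9.65 [ 0.5872 -0.1021  0.2249] yaw -2.8471496543925254 z [ 0.0003 -0.0004 -1.    ] [ 0.9772  0.7595 -1.2822  1.6951  0.7599  1.2824  1.3964] [ 0.1225  0.304  -2.6401]
shift [ 0.0204 -0.0002  0.0049]
{'point': [315.2, 210.9], 'conf': 0.7} [ 0.5673 -0.1093  0.092 ]
```

View pics/w4.png

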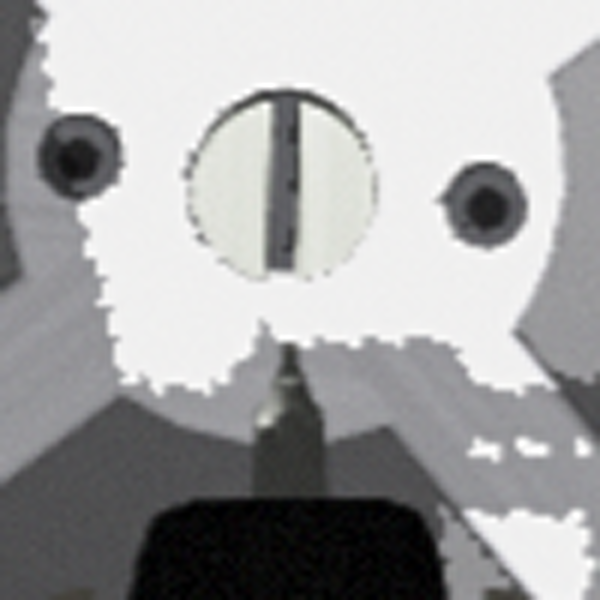

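The head is at about (316.8,210.8) and the slot is tilted about 0.035 rad clockwise relative to the blade. The blade's front edge is at about (317.6,237).

```bash
python3 - <<'E'
from h import *
np.set_printoptions(precision=4,suppress=True)
z=np.load("w4.npz");K=z["mtx"];T=z["tfc"]
def tool(u,v,zt):
    d=T[:3,:3]@[(u-K[0,2])/K[0,0],-(v-K[1,2])/K[1,1],-1];o=T[:3,3];return o+d*(zt-o[2])/d[2]
f=lambda x,y:(270+(x+.5)/6-.5,180+(y+.5)/6-.5)
for n,p,zt in(("head",f(283,187),.1329),("slot t",f(286,98),.1329),("slot b",f(280,270),.1329),("tip",f(289,343),.1137)): print(n,tool(*p,zt))
E
```

```text
head [0.0213 0.0001 0.1329]
slot t [0.0328 0.0005 0.1329]
slot b [ 0.0103 -0.0003  0.1329]
tip [0.0055 0.0009 0.1137]
```

Emit:
move_arm(increments=[[0.005,0,0,0,0,0.01,1],[0.01,0,0,0,0,0.02,1],[0.016,-0.0006,0,0,0,0.035,1],[0.0215,-0.0006,0,0,0,0.035,1],[0.0215,-0.0006,0.004,0,0,0.035,1],[0.0215,-0.0006,0.009,0,0,0.035,1],[0.0215,-0.0006,0.014,0,0,0.035,1],[0.0215,-0.0006,0.016,0,0,0.035,1]])

```text
clock: 10.42
tcp_pos: [0.5663, -0.1091, 0.2076]
orientation: [-0.129, 0.992, 0.0, -0.0]
contact_force: [-0.4, -0.3, -0.5]
opening: 0.0261
gripper_force: 39.9
```

Emit:
move_arm(increments=[[0,0,0,0,0,0,1],[0,0,0,0,0,0,1],[0,0,0,0,0,0,1],[0,0,0.001,0,0,0,1],[0,0,0.002,0,0,0,1],[0,0,0.003,0,0,0,1],[0,0,0.004,0,0,0,1],[0,0,0.004,0,0,0,1]])

```text
clock: 11.08
tcp_pos: [0.5666, -0.109, 0.2045]
orientation: [-0.13, 0.992, 0.0, -0.0]
contact_force: [0.1, -0.7, -2.1]
opening: 0.0262
gripper_force: 39.9
```

```bash
python3 s.py .5677 -.1082 .1997; python3 - <<'E'
from h import *
im=get_image("wrist")
np.savez("w5.npz",pixels=im["pixels"],mtx=im["mtx"],tfc=im["tool_from_camera"])
save("w5.png",cv2.resize(im["pixels"][200:270,280:360],(640,560),interpolation=cv2.INTER_CUBIC))
E
```

```text
11.0833 [ 0.5666 -0.109   0.2045] yaw -2.8818369365147363 z [-0.0003  0.     -1.    ] [ 1.0155  0.7527 -1.2761  1.7609  0.7664  1.2317  1.3591] [ 0.1164 -0.7249 -2.097 ]
shift [-0.0013  0.0005  0.0048]
```

View pics/w5.png

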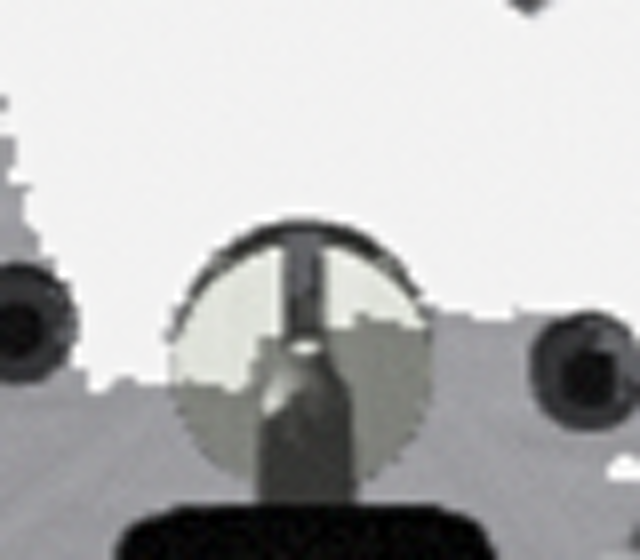

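The blade tip at about (303,340) in the crop is centred on the slot, and no contact force has appeared yet. I'll feel my way down.

Emit:
move_arm(increments=[[0,0,0.0005,0,0,0,1],[0,0,0.001,0,0,0,1],[0,0,0.0015,0,0,0,1],[0,0,0.002,0,0,0,1],[0,0,0.0025,0,0,0,1],[0,0,0.003,0,0,0,1],[0,0,0.003,0,0,0,1],[0,0,0.003,0,0,0,1]])

```text
clock: 11.8
tcp_pos: [0.5667, -0.109, 0.2017]
orientation: [-0.13, 0.992, 0.0, -0.0]
contact_force: [0.5, -0.1, -1.6]
opening: 0.0261
gripper_force: 39.9
```

Emit:
move_arm(increments=[[0,0,0.0005,0,0,0,1],[0,0,0.001,0,0,0,1],[0,0,0.0013,0,0,0,1],[0,0,0.0015,0,0,0,1],[0,0,0.0015,0,0,0,1],[0,0,0.0015,0,0,0,1],[0,0,0.0015,0,0,0,1],[0,0,0.0015,0,0,0,1]])

```text
clock: 12.47
tcp_pos: [0.5667, -0.109, 0.2003]
orientation: [-0.129, 0.992, -0.0, 0.0]
contact_force: [-0.4, -0.3, -2.2]
opening: 0.0259
gripper_force: 39.9
```

Emit:
move_arm(increments=[[0,0,0.0002,0,0,0,1],[0,0,0.0004,0,0,0,1],[0,0,0.0006,0,0,0,1],[0,0,0.0008,0,0,0,1],[0,0,0.0008,0,0,0,1],[0,0,0.0008,0,0,0,1],[0,0,0.0008,0,0,0,1],[0,0,0.0008,0,0,0,1]])

```text
clock: 13.13
tcp_pos: [0.5668, -0.109, 0.1996]
orientation: [-0.13, 0.992, -0.0, 0.0]
contact_force: [-0.6, -0.4, 0.0]
opening: 0.026
gripper_force: 39.9
```

Emit:
move_arm(increments=[[0,0,0.0002,0,0,0,1],[0,0,0.0004,0,0,0,1],[0,0,0.0004,0,0,0,1],[0,0,0.0004,0,0,0,1],[0,0,0.0004,0,0,0,1],[0,0,0.0004,0,0,0,1],[0,0,0.0004,0,0,0,1],[0,0,0.0004,0,0,0,1]])

```text
clock: 13.8
tcp_pos: [0.5669, -0.1089, 0.1994]
orientation: [-0.13, 0.992, -0.0, 0.0]
contact_force: [-1.5, -0.4, 5.5]
opening: 0.0257
gripper_force: 39.9
```

```bash
python3 s.py; python3 -c "
from h import *;print(arm.state()['torque'],arm.state()['effort'])"
```

```text
13.8 [ 0.5669 -0.1089  0.1994] yaw -2.881827569789706 z [ 0.0004 -0.     -1.    ] [ 1.0121  0.7577 -1.2704  1.7654  0.773   1.2235  1.3548] [-1.5069 -0.362   5.4666]
[0.05396    0.35237342 0.01418635] [-3.20080016e-01 -4.53335416e+01 -1.89178276e+01 -2.03676724e+01
  2.32633729e-01 -5.99969868e-01  8.26639334e-04]
```

Bottomed at about 7 N. I'll ease off a little and turn clockwise.

Emit:
move_arm(increments=[[0,0,-0.0003,0,0,0.05,1],[0,0,-0.0003,0,0,0.12,1],[0,0,-0.0003,0,0,0.2,1],[0,0,-0.0003,0,0,0.28,1],[0,0,-0.0003,0,0,0.36,1],[0,0,-0.0003,0,0,0.44,1],[0,0,-0.0003,0,0,0.5,1],[0,0,-0.0003,0,0,0.5,1]])

```text
clock: 14.47
tcp_pos: [0.5669, -0.1089, 0.1995]
orientation: [0.121, 0.993, -0.0, 0.0]
contact_force: [-0.4, 0.0, 2.3]
opening: 0.026
gripper_force: 39.9
```

```bash
python3 s.py; python3 -c "
from h import *;print(arm.state()['torque'],arm.state()['effort'])"
```

```text
14.4667 [ 0.5669 -0.1089  0.1995] yaw 2.8995291732714357 z [ 0.0007 -0.0004 -1.    ] [ 0.9689  0.685  -1.1692  1.7665  0.6866  1.1662  0.9169] [-0.3756  0.0307  2.3364]
[ 0.20776156 -0.00697659  0.04222695] [ 1.66420662e-01 -4.61985362e+01 -1.67471802e+01 -2.18817168e+01
  4.23768978e-02 -5.98263709e-03 -8.48442223e-01]
```

Emit:
move_arm(increments=[[0,0,0,0,0,0.06,1],[0,0,0,0,0,0.13,1],[0,0,0,0,0,0.2,1],[0,0,0,0,0,0.27,1],[0,0,0,0,0,0.32,1],[0,0,0,0,0,0.35,1],[0,0,0,0,0,0.35,1],[0,0,0,0,0,0.35,1]])

```text
clock: 15.13
tcp_pos: [0.567, -0.1087, 0.1994]
orientation: [0.29, 0.957, 0.0, 0.0]
contact_force: [-1.0, 0.8, 3.4]
opening: 0.0257
gripper_force: 39.9
```

```bash
cat >> s.py <<'E'
print("torque",st["torque"],"eff7",st["effort"][6])
E
python3 s.py
```

```text
15.1333 [ 0.567  -0.1087  0.1994] yaw 2.5539739465944185 z [ 0.0006  0.0001 -1.    ] [ 0.9324  0.6399 -1.0959  1.7673  0.6267  1.1319  0.6166] [-1.0214  0.7708  3.4363]
torque [ 0.1852 -0.0833  0.0314] eff7 -0.14915508683770895
```

Emit:
move_arm(increments=[[0,0,0,0,0,0.02,1],[0,0,0,0,0,0.04,1],[0,0,0,0,0,0.06,1],[0,0,0,0,0,0.08,1],[0,0,0,0,0,0.1,1],[0,0,0,0,0,0.12,1],[0,0,0,0,0,0.12,1],[0,0,0,0,0,0.12,1]])

```text
clock: 15.8
tcp_pos: [0.5669, -0.1087, 0.1994]
orientation: [0.348, 0.938, 0.0, 0.0]
contact_force: [0.7, 1.6, 2.7]
opening: 0.0257
gripper_force: 39.9
```

```bash
python3 s.py
```

```text
15.8 [ 0.5669 -0.1087  0.1994] yaw 2.431624237042932 z [ 0.0005  0.0002 -1.    ] [ 0.9181  0.6247 -1.0692  1.7677  0.6057  1.1208  0.5104] [0.7261 1.6194 2.6928]
torque [ 0.5207 -0.4294  0.0747] eff7 -0.13479959685355425
```

Emit:
move_arm(increments=[[0,0,0,0,0,0.02,1],[0,0,0,0,0,0.04,1],[0,0,0,0,0,0.06,1],[0,0,0,0,0,0.08,1],[0,0,0,0,0,0.08,1],[0,0,0,0,0,0.08,1],[0,0,0,0,0,0.08,1],[0,0,0,0,0,0.08,1]])

```text
clock: 16.47
tcp_pos: [0.5669, -0.1088, 0.1994]
orientation: [0.385, 0.923, 0.0, 0.0]
contact_force: [2.0, 3.0, 3.3]
opening: 0.0261
gripper_force: 39.9
```

```bash
python3 s.py
```

```text
16.4667 [ 0.5669 -0.1088  0.1994] yaw 2.3516127076645583 z [ 0.0005  0.0002 -1.    ] [ 0.9087  0.6152 -1.0517  1.7679  0.5922  1.1139  0.4409] [2.0311 3.0307 3.3326]
torque [ 0.7741 -0.6418  0.0345] eff7 -0.06779373390600085
```

Emit:
move_arm(increments=[[0,0,0,0,0,0.02,1],[0,0,0,0,0,0.04,1],[0,0,0,0,0,0.06,1],[0,0,0,0,0,0.08,1],[0,0,0,0,0,0.08,1],[0,0,0,0,0,0.08,1],[0,0,0,0,0,0.08,1],[0,0,0,0,0,0.08,1]])

```text
clock: 17.13
tcp_pos: [0.5669, -0.1088, 0.1994]
orientation: [0.421, 0.907, 0.0, 0.0]
contact_force: [3.4, 3.1, 2.4]
opening: 0.0258
gripper_force: 39.9
```

```bash
python3 s.py
```

```text
17.1333 [ 0.5669 -0.1088  0.1994] yaw 2.2716033392655297 z [ 0.0004  0.0002 -1.    ] [ 0.8988  0.6059 -1.034   1.7682  0.5787  1.1071  0.3714] [3.3961 3.1278 2.4145]
torque [ 0.9857 -0.9056  0.0338] eff7 -0.06859063636511564
```

Emit:
move_arm(increments=[[0,0.0003,0,0,0,0,1],[0,0.0006,0,0,0,0.0,1],[0,0.0006,0,0,0,0.02,1],[0,0.0006,0,0,0,0.04,1],[0,0.0006,0,0,0,0.06,1],[0,0.0006,0,0,0,0.06,1],[0,0.0006,0,0,0,0.06,1],[0,0.0006,0,0,0,0.06,1]])

```text
clock: 17.8
tcp_pos: [0.5671, -0.1087, 0.1994]
orientation: [0.448, 0.894, -0.0, -0.0]
contact_force: [1.6, 2.6, 4.4]
opening: 0.0253
gripper_force: 39.9
```

```bash
python3 s.py
```

```text
17.8 [ 0.5671 -0.1087  0.1994] yaw 2.211702579456341 z [-0.0002 -0.0003 -1.    ] [ 0.8899  0.5995 -1.0201  1.7676  0.5691  1.1032  0.3186] [1.6247 2.5656 4.4385]
torque [ 0.8067 -0.5257  0.0496] eff7 -0.07398348301649094
```

Emit:
move_arm(increments=[[0,0,0,0,0,0.02,1],[0,0,0,0,0,0.04,1],[0,0,0,0,0,0.06,1],[0,0,0,0,0,0.06,1],[0,0,0,0,0,0.06,1],[0,0,0,0,0,0.06,1],[0,0,0,0,0,0.06,1],[0,0,0,0,0,0.06,1]])

```text
clock: 18.47
tcp_pos: [0.5671, -0.1086, 0.1994]
orientation: [0.475, 0.88, -0.0, -0.0]
contact_force: [2.1, 2.5, 5.4]
opening: 0.0262
gripper_force: 39.9
```

```bash
python3 s.py
```

```text
18.4667 [ 0.5671 -0.1086  0.1994] yaw 2.1521412447029196 z [-0.0002 -0.0002 -1.    ] [ 0.8823  0.5929 -1.0069  1.7678  0.5591  1.0984  0.2668] [2.0516 2.5495 5.3936]
torque [ 0.7827 -0.5532  0.0245] eff7 -0.06891861325129867
```

Emit:
move_arm(increments=[[0,0,-0.0002,0,0,0.02,1],[0,0,-0.0002,0,0,0.04,1],[0,0,-0.0002,0,0,0.06,1],[0,0,-0.0002,0,0,0.06,1],[0,0,-0.0002,0,0,0.06,1],[0,0,-0.0002,0,0,0.06,1],[0,0,-0.0002,0,0,0.06,1],[0,0,-0.0002,0,0,0.06,1]])

```text
clock: 19.13
tcp_pos: [0.5671, -0.1086, 0.1994]
orientation: [0.501, 0.865, -0.0, -0.0]
contact_force: [1.8, 3.0, 3.0]
opening: 0.0253
gripper_force: 39.9
```

```bash
python3 s.py
```

```text
19.1333 [ 0.5671 -0.1086  0.1994] yaw 2.091559461360351 z [-0.0001  0.     -1.    ] [ 0.8745  0.5862 -0.9935  1.768   0.5489  1.0938  0.2141] [1.7853 3.015  2.9781]
torque [ 0.7893 -0.6339  0.072 ] eff7 -0.08763386635109782
```

Emit:
move_arm(increments=[[0,0,0,0,0,0.02,1],[0,0,0,0,0,0.04,1],[0,0,0,0,0,0.05,1],[0,0,0,0,0,0.05,1],[0,0,0,0,0,0.05,1],[0,0,0,0,0,0.05,1],[0,0,0,0,0,0.05,1],[0,0,0,0,0,0.05,1]])

```text
clock: 19.8
tcp_pos: [0.5671, -0.1086, 0.1995]
orientation: [0.523, 0.852, -0.0, -0.0]
contact_force: [1.8, 2.9, 1.8]
opening: 0.026
gripper_force: 39.9
```

```bash
python3 s.py
```

```text
19.8 [ 0.5671 -0.1086  0.1995] yaw 2.0413905237700805 z [-0.0002 -0.     -1.    ] [ 0.8679  0.5808 -0.9823  1.7682  0.5407  1.0901  0.1704] [1.8357 2.9245 1.7719]
torque [ 0.7339 -0.6418  0.1175] eff7 -0.15027531422674656
```

The torque rises to 0.15 N m against a steady 0.07, so the stop is reached. I'll relax the wind-up and lift out.

Emit:
move_arm(increments=[[0,0,0,0,0,-0.04,1],[0,0,0,0,0,-0.08,1],[0,0,0,0,0,-0.1,1],[0,0,0,0,0,-0.1,1],[0,0,-0.003,0,0,-0.1,1],[0,0,-0.007,0,0,-0.1,1],[0,0,-0.013,0,0,-0.1,1],[0,0,-0.02,0,0,-0.1,1]])

```text
clock: 20.47
tcp_pos: [0.5658, -0.1097, 0.2193]
orientation: [0.48, 0.877, -0.001, -0.001]
contact_force: [0.2, -0.3, -1.6]
opening: 0.0258
gripper_force: 39.9
```

Emit:
move_arm(increments=[[-0.01,0,-0.005,0,0,0,1],[-0.02,0,-0.01,0,0,0,1],[-0.025,0,-0.02,0,0,0,1],[-0.025,0,-0.03,0,0,0,1],[-0.025,0,-0.04,0,0,0,1],[-0.025,0,-0.04,0,0,0,1],[-0.025,0,-0.04,0,0,0,1],[-0.025,0,-0.04,0,0,0,1]])

```text
clock: 21.13
tcp_pos: [0.5804, -0.1293, 0.2595]
orientation: [0.479, 0.878, -0.0, -0.0]
contact_force: [0.4, 0.1, -1.7]
opening: 0.026
gripper_force: 39.9
```

```bash
python3 s.py .5222 .2968 .2582; python3 - <<'E'
from h import *
im=get_image("wrist")
save("w6.png",cv2.resize(im["pixels"][160:280,260:380],(600,600),interpolation=cv2.INTER_CUBIC))
E
```

```text
21.1333 [ 0.5804 -0.1293  0.2595] yaw 2.1419452944395307 z [-0.0003 -0.0003 -1.    ] [ 0.9181  0.5582 -1.0376  1.6654  0.5084  1.2155  0.3348] [ 0.4219  0.0777 -1.709 ]
shift [0.3899 0.1814 0.0012]
torque [ 0.0343 -0.1108 -0.0062] eff7 0.003761334082810208
```

View pics/w6.png

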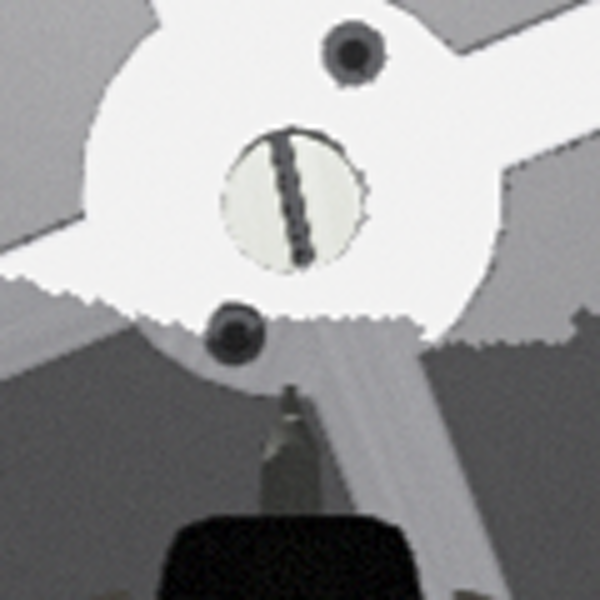

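The slot now lies at yaw −0.79, about 1.07 rad clockwise of its start, which fits the stop. My outbound path passed close to the nut driver, so I'll check it and route around it on the way back.

```bash
python3 - <<'E'
from h import *
np.set_printoptions(precision=4,suppress=True)
im=get_image("top");W=cloud(im);a=W[225:275,190:275].reshape(-1,3)
p=a[(a[:,2]>.12)&(a[:,2]<.18)];print(len(p),p.mean(0),np.ptp(p,axis=0),p[:,2].max())
p=a[(a[:,2]>.14)&(a[:,2]<.18)];print(len(p),p.mean(0),np.ptp(p,axis=0))
im=get_image("side")
print(nets.search_frame("side","nut_driver")[:2],nets.place_of("side","nut_driver")[:2]);save("s1.png",cv2.resize(im["pixels"][200:360,170:330],(600,600),interpolation=cv2.INTER_CUBIC))
E
```

```text
43 [0.5424 0.1924 0.1437] [0.0246 0.0208 0.0316] 0.1553488621118968
34 [0.5442 0.1931 0.1466] [0.0213 0.0208 0.0151]
[{'extent': [242.6, 252.1, 14.3, 28.7], 'conf': 0.6}] []
```

View pics/s1.png

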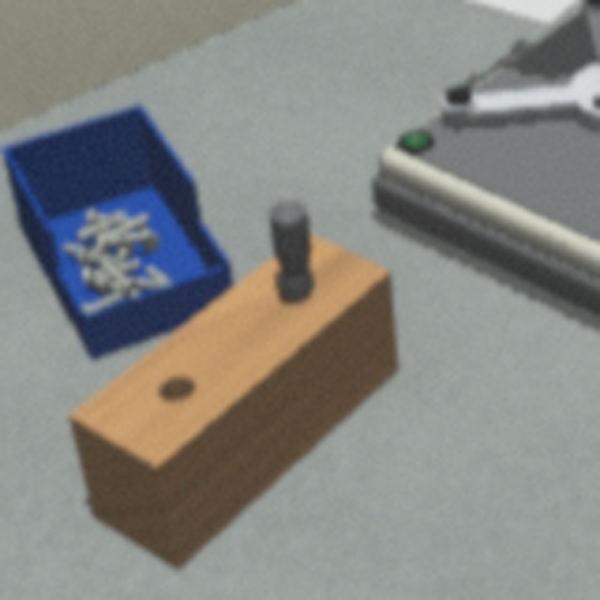

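The side view shows the nut driver still upright and fully down at (291,250), and the empty hole at (177,388). I'll return higher.

Emit:
move_arm(increments=[[0.0,0.0,-0.03,0,0,0,1],[0.02,0.01,-0.05,0,0,0,1],[0.055,0.026,-0.05,0,0,0,1],[0.091,0.042,-0.05,0,0,0,1],[0.127,0.059,-0.05,0,0,0,1],[0.163,0.076,-0.05,0,0,0,1],[0.199,0.093,-0.05,0,0,0,1],[0.235,0.11,-0.05,0,0,0,1]])

```text
clock: 22.05
tcp_pos: [0.5457, 0.1292, 0.3095]
orientation: [0.48, 0.877, -0.0, 0.0]
contact_force: [0.6, -0.3, -2.6]
opening: 0.0258
gripper_force: 39.9
```

Emit:
move_arm(increments=[[0.036,0.017,0,0,0,0,1],[0.072,0.033,0,0,0,0,1],[0.105,0.048,0,0,0,0,1],[0.135,0.062,0,0,0,0,1],[0.15,0.069,0,0,0,0,1],[0.155,0.0715,0,0,0,0,1],[0.155,0.0715,0,0,0,0,1],[0.155,0.0715,0,0,0,0,1]])

```text
clock: 22.72
tcp_pos: [0.5231, 0.2957, 0.3091]
orientation: [0.48, 0.877, -0.001, 0.0]
contact_force: [0.9, -0.8, -2.3]
opening: 0.0254
gripper_force: 39.9
```

```bash
python3 s.py .5222 .2968 .2105;python3 - <<'E'
from h import *
np.set_printoptions(precision=4,suppress=True)
st=arm.state();im=get_image("wrist");W=cloud(im,st)
m=(W[...,2]>.078)&(W[...,2]<.092)&(abs(W[...,0]-.53)<.13)&(abs(W[...,1]-.25)<.13);p=W[m];print(len(p),cv2.minAreaRect(p[:,:2].astype(np.float32)))
# hole: points below block top near the expected place
h=(W[...,2]<.075)&(np.hypot(W[...,0]-.5222,W[...,1]-.2968)<.016);print(h.sum(),W[h][:,:2].mean(0) if h.any() else "")
g=cv2.cvtColor(im["pixels"],cv2.COLOR_RGB2GRAY)
m2=(abs(W[...,2]-.085)<.006)&(np.hypot(W[...,0]-.5222,W[...,1]-.2968)<.03)
print(m2.sum())
save("w7.png",im["pixels"])
E
```

```text
22.7167 [0.5231 0.2957 0.3091] yaw 2.141032243882734 z [-0.0003 -0.0012 -1.    ] [ 0.1959  0.5304 -1.0701  1.5891  0.4778  1.3105 -0.3724] [ 0.8998 -0.7734 -2.2932]
shift [ 0.0015 -0.      0.0986]
torque [-0.0121 -0.183   0.0374] eff7 -0.03647532546892762
6951 ((0.5268343091011047, 0.27441102266311646), (0.07005186378955841, 0.1457446664571762), 12.098662376403809)
245 [0.5262 0.2902]
2322
```

Emit:
move_arm(increments=[[0.0015,0,0.0,0,0,0,1],[0.0015,0,0.02,0,0,0,1],[0.0015,0,0.045,0,0,0,1],[0.0015,0,0.07,0,0,0,1],[0.0015,0,0.088,0,0,0,1],[0.0015,0,0.096,0,0,0,1],[0.0015,0,0.098,0,0,0,1],[0.0015,0,0.098,0,0,0,1]])

```text
clock: 23.43
tcp_pos: [0.5224, 0.2971, 0.2116]
orientation: [0.48, 0.877, -0.0, -0.0]
contact_force: [-0.5, -0.3, -1.2]
opening: 0.0261
gripper_force: 39.9
```

```bash
python3 s.py .5222 .2968 .1247
```

```text
23.4333 [0.5224 0.2971 0.2116] yaw 2.1399647887734696 z [-0.0003 -0.0001 -1.    ] [ 0.1517  0.6198 -1.0042  1.6976  0.5677  1.1461 -0.4436] [-0.5003 -0.3201 -1.1921]
shift [-0.0002 -0.0003  0.0869]
torque [ 0.0454 -0.0992 -0.0043] eff7 -0.03513551666401327
```

Emit:
move_arm(increments=[[0,0,0.01,0,0,0,1],[0,0,0.024,0,0,0,1],[0,0,0.038,0,0,0,1],[0,0,0.052,0,0,0,1],[0,0,0.066,0,0,0,1],[0,0,0.077,0,0,0,1],[0,0,0.083,0,0,0,1],[0,0,0.083,0,0,0,1]])

```text
clock: 24.1
tcp_pos: [0.521, 0.2973, 0.1264]
orientation: [0.479, 0.878, -0.001, -0.001]
contact_force: [-0.3, 0.2, -1.0]
opening: 0.0262
gripper_force: 39.9
```

Emit:
move_arm(increments=[[0,0,0,0,0,0,1],[0,0,0.001,0,0,0,1],[0,0,0.002,0,0,0,1],[0,0,0.003,0,0,0,1],[0,0,0.004,0,0,0,1],[0,0,0.004,0,0,0,1],[0,0,0.004,0,0,0,1],[0,0,0.004,0,0,0,1]])

```text
clock: 24.77
tcp_pos: [0.5221, 0.2979, 0.1247]
orientation: [0.48, 0.878, 0.0, 0.0]
contact_force: [0.4, 0.2, -1.9]
opening: 0.0255
gripper_force: 39.9
```

Emit:
move_arm(increments=[[0,0,0.0005,0,0,0,1],[0,0,0.001,0,0,0,1],[0,0,0.0013,0,0,0,1],[0,0,0.0013,0,0,0,1],[0,0,0.0013,0,0,0,1],[0,0,0.0013,0,0,0,1],[0,0,0.0013,0,0,0,1],[0,0,0.0013,0,0,0,1]])

```text
clock: 25.43
tcp_pos: [0.522, 0.2979, 0.1236]
orientation: [0.48, 0.878, 0.0, 0.0]
contact_force: [-2.2, -1.9, 6.1]
opening: 0.0258
gripper_force: 39.9
```

Seated. Now release and retreat.

Emit:
move_arm(increments=[[0,0,-0.0003,0,0,0,0.7],[0,0,-0.0003,0,0,0,0.4],[0,0,-0.0003,0,0,0,0.2],[0,0,-0.0003,0,0,0,0],[0,0,-0.0003,0,0,0,0],[0,0,-0.0003,0,0,0,0],[0,0,-0.0003,0,0,0,0],[0,0,-0.0003,0,0,0,0]])

```text
clock: 26.1
tcp_pos: [0.522, 0.2979, 0.1235]
orientation: [0.48, 0.878, 0.0, -0.0]
contact_force: [-0.3, -1.1, 0.0]
opening: 0.0695
gripper_force: 0.0
```

Emit:
move_arm(increments=[[0,0,0,0,0,0,0],[0,0,-0.01,0,0,0,0],[0,0,-0.03,0,0,0,0],[0,0,-0.05,0,0,0,0],[0,0,-0.075,0,0,0,0],[0,0,-0.1,0,0,0,0],[0,0,-0.12,0,0,0,0],[0,0,-0.12,0,0,0,0]])

```text
clock: 26.77
tcp_pos: [0.5236, 0.3001, 0.249]
orientation: [0.479, 0.878, 0.003, 0.002]
contact_force: [1.1, 1.1, -0.2]
opening: 0.0918
gripper_force: 0.0
```

```bash
python3 s.py;python3 - <<'E'
from h import *
np.set_printoptions(precision=4,suppress=True)
st=arm.state();im=get_image("wrist");W=cloud(im,st)
for c in((.5222,.2968),(.5431,.1989)):
    p=W[(W[...,2]>.14)&(W[...,2]<.175)&(np.hypot(W[...,0]-c[0],W[...,1]-c[1])<.035)]
    if len(p): print(len(p),p.mean(0),np.percentile(p[:,2],[50,90]),cv2.minAreaRect(p[:,:2].astype(np.float32)))
for t in("screwdriver","nut_driver"): print(nets.search_frame("wrist",t)[:1],nets.search_frame("side",t)[:1])
E
```

```text
26.7667 [0.5236 0.3001 0.249 ] yaw 2.141704870903198 z [ 0.0065  0.0039 -1.    ] [ 0.1681  0.5826 -1.0333  1.6612  0.5338  1.2001 -0.4189] [ 1.102   1.0528 -0.2078]
torque [ 0.0903 -0.1697  0.0114] eff7 0.19106224179267883
1398 [0.5205 0.3004 0.1542] [0.155  0.1568] ((0.5214342474937439, 0.29866886138916016), (0.025853116065263748, 0.025862138718366623), 32.226646423339844)
644 [0.5435 0.1983 0.1474] [0.1476 0.1509] ((0.5441922545433044, 0.19602160155773163), (0.022215720266103745, 0.02164827287197113), 36.59442901611328)
[{'extent': [292.0, 216.2, 43.2, 55.5], 'conf': 0.77}] []
[{'extent': [254.6, 351.9, 32.7, 28.8], 'conf': 0.97}] [{'extent': [242.6, 252.1, 14.3, 28.7], 'conf': 0.6}]
```

```bash
python3 -c "
from station import job;print(job.job_done())"
```

```text
the job is handed in; nothing more can be done
None
```

I turned the transport screw clockwise about 1.07 rad until the torque rose sharply at its stop, then put the screwdriver back in its hole, upright and fully down, let go, and handed the job in after about 27 s; the carried blade passed very close to the nut driver, which still stands fully down in its hole (any shift is only a few mm), and the pan, stock bin and tape roll were not touched.

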